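# Put the check weights back in their block

## Robot

A 6-joint arm with a two-finger parallel gripper is mounted at the origin on a cart in front of the work surface, level with it; the furniture and walls round the work are solid. World frame = base frame: x ahead of the robot, y to its left, z up, the work surface at z = 0. Lengths are in m, angles in rad, forces in N, time in s.
With the tool pointing down it reaches from about 0.375 to 0.975 m from the base axis. Payload 3.8 kg.
Tool frame: the origin (TCP) lies midway between the tips of the shut fingers; the grasp point (between the pads) lies 19 mm behind it; z points along the fingers, y is the direction in which the jaws open and shut (so a half turn about z gives the same grasp; the last joint's range is limited). The gripper opens to 85 mm and grips with 20 to 120 N. Pads are 22 mm wide; open, the fingers measure 114 mm over their backs; the gripper's body (76 mm by 85 mm) begins 54 mm behind the grasp point. The pads swing forward as they close: fully open they stand 13 mm farther back than shut.
Start: joints at [1.211, 0.264, 1.604, -0, 1.274, -0.037], TCP at [0.214, 0.64, 0.231] pointing down, gripper open.
Joint ranges: [-2.63, 2.63], [-0.94, 2.18], [0.31, 2.57], [-1.31, 4.45], [0, 2.66], [-2.55, 2.55]. Speed limits (rad/s): [2.57, 2.57, 3.14, 3.14, 3.14, 3.14].

## Interface

Orientations are given as [roll, pitch, yaw] about the fixed x, y, z axes, in that order (R = Rz(yaw) Ry(pitch) Rx(roll)).
In Python, from workcell import bot gives the robot as it stands. Calls block until the motion is done:
- bot.movep(position, orientation): joint-space move of the TCP to a pose.
- bot.move_l(position, v=0.15, rotation=None, guard=None): straight line of the TCP; rotation=None keeps the orientation; v is the mean speed in m/s. With guard (N) it stops when the force on the tool has changed by that much, and returns True; else False.
- bot.movej(angles): joint-space move.
- bot.gripper_to(opening, strength=None): finger opening in m; strength is the grip in N (None keeps the last); returns when the fingers have stopped.
- bot.dwell(seconds).
- bot.inverse_kinematics(position, orientation): joint angles nearest the present ones, or None.
- bot.get_obs(): the state.
- bot.capture(name): name is "side" or "top" or "wrist"; returns a dict with "pixels" (384x512x3 uint8, red, green, blue), "range_z" (384x512 float32, m along the optical axis (not along the pixel's ray), 0 where there is no reading), "K" (3x3 intrinsics, pixels), "world_from_camera" (4x4, takes a point from camera to world coordinates). Camera axes: x right, y up, looking along -z (the intrinsics and any distortion apply to the point x, -y, -z); pixel columns grow to the right and rows downward; lengths in m; the calibration is good to about 2 mm. A picture is of the moment at which its call begins.
A pose or a line that the arm cannot do raises bot.MotionError and nothing moves.
- bot.sign_off(): hands the job in, once; it reports no verdict.
Trained networks look in the newest picture that a camera, given by its name, has taken for a name from the list of things; names that differ only in an ending like _2 or _b are one class to them, and where a whole thing is asked for, a point or a joint stands for the part that bears it (a point fixed in the world has none). Each returns a list of dicts, best first, with "conf" (0 to 1); they miss things now and then, are a little off and sometimes report something else, mostly with a low value. They report only what shows in the picture. A call takes as long as a camera call. They do not tell look-alikes from the thing itself.
- bot.look_for(camera, thing): "bbox" ([left, top, right, bottom] in pixels, round what is visible of it).
The state is a dict: "time": time; "joint_pos": joint angles; "joint_velocities": joint speeds; "joint_efforts": joint torques, N m; "tool_pos": TCP position; "eef_rot": TCP orientation; "force": force on the tool from outside, world axes, zero at the start; "ft_torque": the same for the moment, N m; "gripper_width": finger opening in m.
Only numpy, scipy, OpenCV 4.12 (cv2) and the standard library are available. Lean on these libraries where they do the work, as an engineer would, in place of code of your own. Each camera call takes 0.05 s, during which the arm holds its last target.

## Task

The scale has been checked: take the four check weights off its pan and put them back into the white storage block, each standing in its own well, so that the row runs in order from the largest weight in the largest well to the smallest in the smallest. Do not let any weight tip over, and leave the tally counter and the marker pen where they lie.

Things in the scene. Friction and masses are not known exactly. Their poses are not given: they have to be found in the camera images.
- weight_500_center (a point): The largest of four plain brass check weights (500 g): a round body 46 mm across and 34 mm tall, with a neck and a grip knob 22 mm across and 14 mm tall on top, 54 mm in all. Starts upright on the bench scale's flat pan (pan top 60 mm above the table, 160 x 180 mm), weights at least 70 mm apart. The point is on its axis half-way up (27 mm above its underside); z points up its axis.
- weight_200_center (a point): The second largest of four plain brass check weights (200 g): a round body 34 mm across and 24 mm tall, with a neck and a grip knob 18 mm across and 13 mm tall on top, 42 mm in all. Starts upright on the bench scale's flat pan (pan top 60 mm above the table, 160 x 180 mm), weights at least 70 mm apart. The point is on its axis half-way up (21 mm above its underside); z points up its axis.
- weight_100_center (a point): The second smallest of four plain brass check weights (100 g): a round body 26 mm across and 19 mm tall, with a neck and a grip knob 15 mm across and 12 mm tall on top, 35 mm in all. Starts upright on the bench scale's flat pan (pan top 60 mm above the table, 160 x 180 mm), weights at least 70 mm apart. The point is on its axis half-way up (17.5 mm above its underside); z points up its axis.
- weight_50_center (a point): The smallest of four plain brass check weights (50 g): a round body 20 mm across and 15 mm tall, with a neck and a grip knob 13 mm across and 11 mm tall on top, 30 mm in all. Starts upright on the bench scale's flat pan (pan top 60 mm above the table, 160 x 180 mm), weights at least 70 mm apart. The point is on its axis half-way up (15 mm above its underside); z points up its axis.
- well_500: The largest of four round wells in the white block, at one end of the row, 67 mm from the second well: 57 mm wide, 10 mm deep to its black rubber pad, for the weight 46 mm across. Origin: centre of the pad's top (14 mm above the table; block's top 24 mm). x runs along the row towards the smallest well. The block (252 x 84 mm, rim 25 mm high) is fixed, like the scale.
- well_200: The second largest of four round wells in the white block, second in the row, 67 mm from the largest well, 57 mm from the third: 45 mm wide, 10 mm deep to its black rubber pad, for the weight 34 mm across. Origin: centre of the pad's top (14 mm above the table; block's top 24 mm). x runs along the row towards the smallest well. The block (252 x 84 mm, rim 25 mm high) is fixed, like the scale.
- well_100: The second smallest of four round wells in the white block, third in the row, 57 mm from the second well, 50 mm from the smallest: 37 mm wide, 10 mm deep to its black rubber pad, for the weight 26 mm across. Origin: centre of the pad's top (14 mm above the table; block's top 24 mm). x runs along the row towards the smallest well. The block (252 x 84 mm, rim 25 mm high) is fixed, like the scale.
- well_50: The smallest of four round wells in the white block, at the other end of the row, 50 mm from the third well: 31 mm wide, 10 mm deep to its black rubber pad, for the weight 20 mm across. Origin: centre of the pad's top (14 mm above the table; block's top 24 mm). x runs along the row towards the smallest well. The block (252 x 84 mm, rim 25 mm high) is fixed, like the scale.
- tally_counter: A small round hand tally counter, 54 x 67 x 26 mm, loose on the table between scale and block; to be left alone. Origin under its centre.
- marker_pen: A white and red marker pen, 135 mm long and 17 mm thick, lying loose on the table between scale and block, its long axis is its y; to be left alone. Origin under its centre.
Mind the look-alikes: they are no part of the job. What is shaped like the part that bears weight_200_center but black or green is not meant.

How it is judged:
By the outcome, as a careful person would: the job done as asked, in the order asked, and still so for the second after the job is handed in, with the robot touching nothing.
It also fails if it takes over 115 s, if anything falls off the work surface, if the arm or the gripper's body presses on something with over 40 N, if the wrist force passes 120 N, or if a joint passes its speed limit or range.

## Working session

There is one attempt and no reset: what is moved stays moved. The work goes in short steps, each a Python script; the robot and the scene stay as the last script left them, time stands still between calls to the robot, and variables do not carry over. Pictures are saved under pics/ and viewed, and the job is handed in when it is done.

```bash
mkdir -p pics
cat > h.py <<'E'
import numpy as np, cv2
from workcell import bot
def cap(name, fn=None):
    c=bot.capture(name)
    if fn: cv2.imwrite('pics/'+fn, c['pixels'][:,:,::-1])
    return c
def cloud(c):
    z=c['range_z']; K=c['K']; h,w=z.shape
    u,v=np.meshgrid(np.arange(w),np.arange(h))
    P=np.stack([(u-K[0,2])/K[0,0]*z, -(v-K[1,2])/K[1,1]*z, -z, np.ones_like(z)],-1)
    W=P@c['world_from_camera'].T
    W=W[...,:3].copy(); W[z<=0]=np.nan
    return W
E
python3 - <<'E'
from h import *
for n in ['top','side','wrist']:
    c=cap(n,n+'0.png'); np.savez('/tmp/%s0.npz'%n,**c)
    print(n,c['K'].round(1).tolist(),c['world_from_camera'].round(3).tolist(),[k for k in c])
print(bot.get_obs())
for t in ['weight_500_center','weight_200_center','weight_100_center','weight_50_center','well_500','well_50','tally_counter','marker_pen']:
    print(t,[( [round(x) for x in d['bbox']],round(d['conf'],2)) for d in bot.look_for('top',t)])
E
```

```text
top [[383.3, 0.0, 254.9], [0.0, 383.3, 190.4], [0.0, 0.0, 1.0]] [[0.009, 0.998, -0.062, 0.46], [-1.0, 0.009, 0.004, 0.038], [0.005, 0.062, 0.998, 0.994], [0.0, 0.0, 0.0, 1.0]] ['pixels', 'range_z', 'K', 'world_from_camera']
side [[495.6, 0.0, 254.4], [0.0, 495.6, 198.0], [0.0, 0.0, 1.0]] [[-0.932, 0.217, -0.29, 0.161], [-0.362, -0.591, 0.721, 0.852], [-0.016, 0.777, 0.63, 0.821], [0.0, 0.0, 0.0, 1.0]] ['pixels', 'range_z', 'K', 'world_from_camera']
wrist [[324.4, 0.0, 259.4], [0.0, 324.4, 192.5], [0.0, 0.0, 1.0]] [[0.317, -0.914, -0.254, 0.15], [0.948, 0.305, 0.087, 0.661], [-0.002, -0.269, 0.963, 0.372], [0.0, 0.0, 0.0, 1.0]] ['pixels', 'range_z', 'K', 'world_from_camera']
{'time': 0.15, 'joint_pos': array([ 1.21111167e+00,  2.64636204e-01,  1.60504470e+00, -9.44537867e-06,
        1.27371571e+00, -3.68871986e-02]), 'joint_velocities': array([-2.09798971e-05, -2.70581175e-03, -5.75122907e-03,  9.78418674e-05,
       -2.34173389e-03, -1.89120236e-05]), 'joint_efforts': array([-9.03858054e-04, -5.15906024e+01, -3.67958558e+01, -8.80254538e-05,
        8.06497817e-03,  8.84585461e-06]), 'tool_pos': array([0.21392184, 0.63961013, 0.23021865]), 'eef_rot': array([-3.13978959e+00, -5.75073013e-05,  2.81879792e+00]), 'force': array([ 0.58441174, -0.13274348, -0.06369578]), 'ft_torque': array([ 0.02358919,  0.03390758, -0.00344449]), 'gripper_width': 0.08529992308765495}
weight_500_center [([179, 173, 197, 190], 0.88)]
weight_200_center [([183, 139, 198, 156], 0.45)]
weight_100_center []
weight_50_center [([151, 177, 158, 186], 0.65)]
well_500 [([366, 163, 387, 182], 0.64), ([354, 183, 371, 204], 0.52)]
well_50 [([366, 163, 387, 182], 0.64), ([354, 183, 371, 204], 0.52)]
tally_counter [([264, 239, 282, 253], 0.82)]
marker_pen [([265, 129, 276, 181], 0.72)]
```

View pics/top0.png

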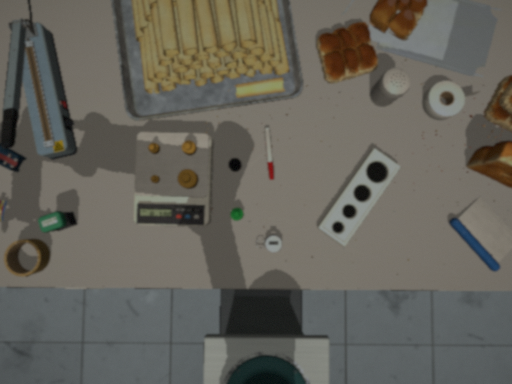

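View pics/side0.png

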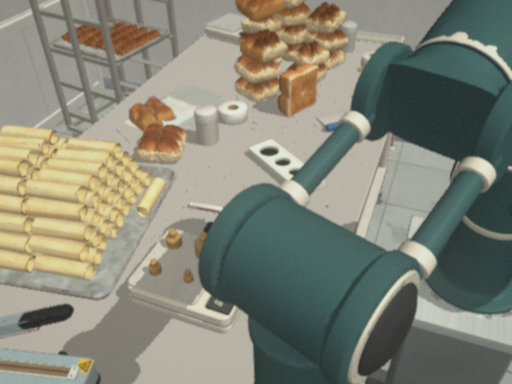

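View pics/wrist0.png

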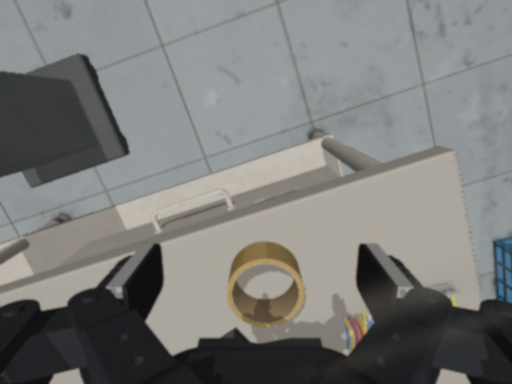

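Run:
```python
import cv2
i=cv2.imread('pics/top0.png')
cv2.imwrite('pics/top0c.png',cv2.resize(i[90:270,130:420],None,fx=2.7,fy=2.7,interpolation=cv2.INTER_CUBIC))
```

```text
(no output)
```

View pics/top0c.png

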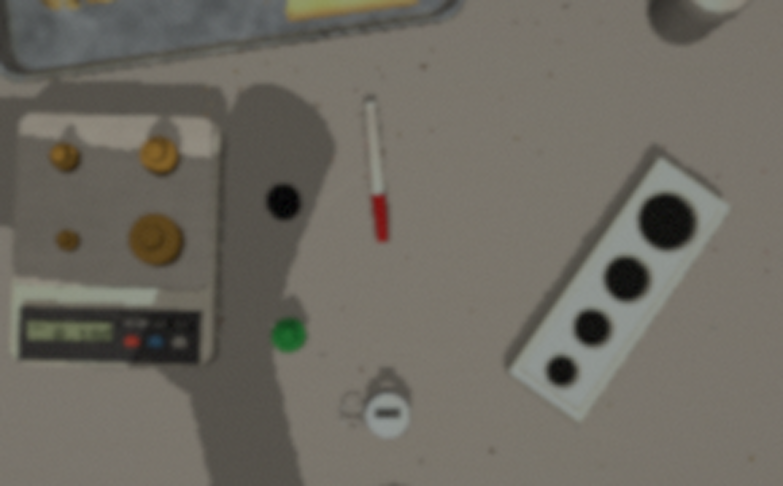

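Candidates for the weights in the top picture are brass bodies at (188,179), (189,147), (154,148) and (155,179), all on the pan. The look-alikes are black at (235,164) and green at (237,214), both on the table, so I'll leave those. The brass four on the pan, sized 500, 200, 100 and 50, are the ones to move. The wells are at (376,171), (362,193), (349,211) and (338,227).

```bash
cat > m.py <<'E'
from h import *
def meas(c):
    W=cloud(c); hsv=cv2.cvtColor(c['pixels'],cv2.COLOR_RGB2HSV)
    return W,hsv
E
python3 - <<'E'
from m import *
c=dict(np.load('/tmp/top0.npz')); W,hsv=meas(c)
for (u,v) in [(188,179),(189,147),(154,148),(155,179),(376,171),(362,193),(349,211),(338,227),(235,164),(237,214),(273,243),(269,152),(170,165),(300,220)]:
    print((u,v),W[v-1:v+2,u-1:u+2].reshape(-1,3).mean(0).round(4),hsv[v,u])
# brass blobs
m=((hsv[...,1]>110)&(hsv[...,0]>10)&(hsv[...,0]<30)).astype(np.uint8); m[:135]=0;m[200:]=0;m[:,:140]=0;m[:,208:]=0
n,l,s,ce=cv2.connectedComponentsWithStats(m)
for i in range(1,n):
    if s[i,4]>8:
        P=W[l==i]; print(s[i],ce[i].round(1),np.nanmedian(P,0).round(4),np.nanmax(P[:,2]).round(4))
d=((hsv[...,2]<60)).astype(np.uint8); d[:155]=0;d[240:]=0;d[:,:325]=0;d[:,395:]=0
n,l,s,ce=cv2.connectedComponentsWithStats(d)
for i in range(1,n):
    if s[i,4]>8:
        P=W[l==i]; print(s[i],ce[i].round(1),np.nanmedian(P,0).round(4))
E
```

```text
(188, 179) [0.5393 0.1885 0.1128] [ 20 175  80]
(189, 147) [0.6159 0.1898 0.1   ] [ 19 175 115]
(154, 148) [0.6153 0.2758 0.0852] [ 19 178  86]
(155, 179) [0.5412 0.2722 0.0827] [ 18 182  70]
(376, 171) [ 0.5734 -0.2774  0.0141] [90 16 16]
(362, 193) [ 0.5164 -0.2413  0.0127] [30 28 18]
(349, 211) [ 0.47   -0.2073  0.0139] [30 36 21]
(338, 227) [ 0.429  -0.1792  0.0129] [15 54 19]
(235, 164) [0.5845 0.0841 0.0413] [0 0 5]
(237, 214) [0.4598 0.0776 0.041 ] [ 66 176 100]
(273, 243) [ 0.388  -0.0129  0.0262] [30 11 67]
(269, 152) [ 0.6198 -0.0017  0.0149] [ 35  20 143]
(170, 165) [0.5782 0.2426 0.0582] [ 18  31 100]
(300, 220) [ 4.457e-01 -8.380e-02 -4.000e-04] [ 18  31 123]
[182 141  14  13 145] [188.6 147.1] [0.6167 0.1919 0.0848] 0.1049
[149 143  10  10  80] [153.5 147.6] [0.6161 0.2771 0.0795] 0.0967
[178 170  20  18 278] [187.3 178.4] [0.5414 0.1918 0.0941] 0.1169
[151 176   8   7  41] [154.7 178.6] [0.5423 0.2733 0.0774] 0.0915
[367 162  20  20 308] [376.5 171.6] [ 0.5713 -0.2789  0.0135]
[355 186  15  15 179] [361.7 192.8] [ 0.5165 -0.241   0.0134]
[343 205  12  12 113] [348.8 210.9] [ 0.47   -0.2068  0.0138]
[333 223  10   9  74] [337.5 227. ] [ 0.4289 -0.1775  0.0138]
```

```bash
cat >> m.py <<'E'
def rot(x,y): return [np.pi,0,np.arctan2(y,x)+np.pi]
def above(x,y,z): bot.movep([x,y,z],rot(x,y))
E
python3 - <<'E'
from m import *
o=bot.get_obs(); bot.move_l([.214,.64,.33])
above(.56,.235,.33)
print(bot.get_obs()['time'],bot.get_obs()['joint_pos'].round(2))
c=cap('wrist','wpan.png'); np.savez('/tmp/wpan.npz',**c)
above(.48,-.23,.33)
c=cap('wrist','wblk.png'); np.savez('/tmp/wblk.npz',**c)
print(bot.get_obs()['time'])
E
```

```text
3.2833 [ 0.36  0.09  1.63  0.    1.42 -1.61]
5.1083
```

View pics/wpan.png

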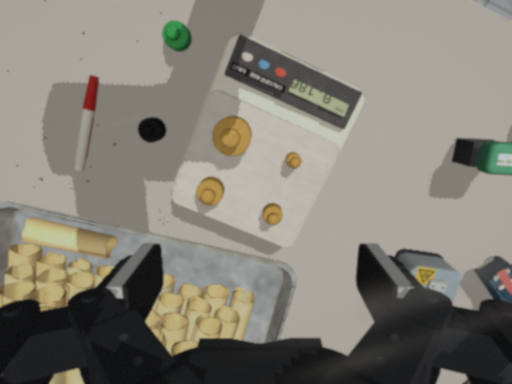

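View pics/wblk.png

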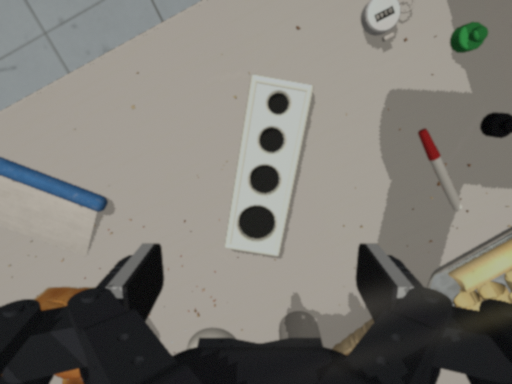

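The wrist views show the 500, 200, 100 and 50 at (232,136), (209,192), (272,214) and (293,160). The wells are at (256,221), (264,179), (271,139) and (278,103).

Run:
```python
from m import *
c=dict(np.load('/tmp/wpan.npz')); W,hsv=meas(c)
def ray(c,u,v,z):
    K=c['K'];T=c['world_from_camera']; d=T[:3,:3]@np.array([(u-K[0,2])/K[0,0],-(v-K[1,2])/K[1,1],-1]); o=T[:3,3]
    return (o+d*(z-o[2])/d[2])
g={'500':(232,136,.54,.192,54,34),'200':(209,192,.6167,.192,42,24),'100':(272,214,.616,.277,35,19),'50':(293,160,.542,.273,30,15)}
u,v=240,200
print('pan',W[165:172,250:256].reshape(-1,3).mean(0))
for k,(u,v,x,y,h,b) in g.items():
    near=np.hypot(W[...,0]-x,W[...,1]-y)<.035
    s=near&(W[...,2]>.060+b+ (h-b)*.5)
    P=W[s]; r=(P.min(0)+P.max(0))/2
    mt=near&(abs(W[...,2]-(.06+h))<.004); Q=W[mt]
    bb=near&(abs(W[...,2]-(.06+b))<.004); B=W[bb]
    vv,uu=np.nonzero(mt)
    print(k,len(P),P.mean(0).round(4),'mid',r.round(4),'ext',np.ptp(P,axis=0).round(4),'top',len(Q),Q.mean(0).round(4),'bodymid',((B.min(0)+B.max(0))/2).round(4),np.ptp(B,axis=0).round(4))
    # colour blob
    m=(hsv[...,1]>120)&(hsv[...,0]>10)&(hsv[...,0]<30)&near
    V,U=np.nonzero(m)
c=dict(np.load('/tmp/wblk.npz')); W,hsv=meas(c)
for k,(u,v,r) in {'500':(256,221,25),'200':(264,179,20),'100':(271,139,18),'50':(278,103,15)}.items():
    m=np.zeros(hsv.shape[:2],np.uint8); m[v-r:v+r,u-r:u+r]=(hsv[v-r:v+r,u-r:u+r,2]<70)
    cn=max(cv2.findContours(m,cv2.RETR_EXTERNAL,cv2.CHAIN_APPROX_NONE)[0],key=len)
    (cu,cv_),ax,_=cv2.fitEllipse(cn)
    P=W[v-3:v+4,u-3:u+4].reshape(-1,3)
    print(k,(cu,cv_),ax,'pad',ray(c,cu,cv_,.014).round(4),'rim',ray(c,cu,cv_,.024).round(4),P.mean(0).round(4), np.nanmean(W[m>0],0).round(4))
```

```text
pan [0.57664738 0.23254565 0.05929406]Traceback (most recent call last):
  File "<stdin>", line 12, in <module>
    return umr_minimum(a, axis, None, out, keepdims, initial, where)
ValueError: zero-size array to reduction operation minimum which has no identity
```

Run:
```python
from m import *
c=dict(np.load('/tmp/wpan.npz')); W,hsv=meas(c)
for u,v in [(232,136),(209,192),(272,214),(293,160)]:
    print(W[v-2:v+3:2,u-2:u+3:2].reshape(-1,3).round(4).tolist())
```

```text
[[0.5409, 0.1924, 0.1133], [0.5401, 0.1943, 0.1126], [0.5392, 0.1964, 0.1132], [0.543, 0.1931, 0.1128], [0.5421, 0.1952, 0.1129], [0.5413, 0.1972, 0.1125], [0.5449, 0.194, 0.1137], [0.544, 0.196, 0.1141], [0.5432, 0.198, 0.1134]]
[[0.6142, 0.1906, 0.1004], [0.6132, 0.1928, 0.1006], [0.6134, 0.1948, 0.0969], [0.6161, 0.1915, 0.1018], [0.6155, 0.1936, 0.1007], [0.6149, 0.1958, 0.0997], [0.6185, 0.1923, 0.1013], [0.6177, 0.1945, 0.1009], [0.6166, 0.1967, 0.1014]]
[[0.6174, 0.2741, 0.0777], [0.6165, 0.2765, 0.0774], [0.6148, 0.2785, 0.0799], [0.6156, 0.2729, 0.0915], [0.6147, 0.2752, 0.0916], [0.6135, 0.2773, 0.0923], [0.6172, 0.2735, 0.094], [0.6163, 0.2758, 0.0941], [0.6153, 0.278, 0.0943]]
[[0.5427, 0.2693, 0.0834], [0.5413, 0.271, 0.0867], [0.5403, 0.273, 0.0881], [0.5443, 0.2696, 0.0879], [0.5432, 0.2716, 0.0893], [0.5424, 0.2738, 0.089], [0.5463, 0.2703, 0.0898], [0.5454, 0.2725, 0.0898], [0.5446, 0.2749, 0.0886]]
```

NaNs were breaking min/max, so I'll filter them out.

Run:
```python
from m import *
def ray(c,u,v,z):
    K=c['K'];T=c['world_from_camera']; d=T[:3,:3]@np.array([(u-K[0,2])/K[0,0],-(v-K[1,2])/K[1,1],-1]); o=T[:3,3]
    return (o+d*(z-o[2])/d[2])
c=dict(np.load('/tmp/wpan.npz')); W,hsv=meas(c); W=np.nan_to_num(W,nan=-9)
for k,(x,y,h,b) in {'500':(.5425,.195,54,34),'200':(.6165,.193,42,24),'100':(.616,.276,35,19),'50':(.5435,.272,30,15)}.items():
    h/=1000;b/=1000
    near=np.hypot(W[...,0]-x,W[...,1]-y)<.035
    Q=W[near&(abs(W[...,2]-(.06+h))<.003)]; B=W[near&(W[...,2]>.06+b-.003)&(W[...,2]<.06+b+.002)]
    f=lambda P:(len(P),P.mean(0).round(4).tolist(),((P.min(0)+P.max(0))/2).round(4).tolist(),np.ptp(P,axis=0).round(4).tolist())
    print(k,'top',f(Q),'body',f(B))
c=dict(np.load('/tmp/wblk.npz')); W,hsv=meas(c)
for k,(u,v,r) in {'500':(256,221,25),'200':(264,179,20),'100':(271,139,18),'50':(278,103,15)}.items():
    m=np.zeros(hsv.shape[:2],np.uint8); m[v-r:v+r,u-r:u+r]=(hsv[v-r:v+r,u-r:u+r,2]<70)
    cn=max(cv2.findContours(m,cv2.RETR_EXTERNAL,cv2.CHAIN_APPROX_NONE)[0],key=len)
    (cu,cv_),ax,_=cv2.fitEllipse(cn)
    print(k,(round(cu,1),round(cv_,1)),np.round(ax,1),'pad',ray(c,cu,cv_,.014).round(4),'rim',ray(c,cu,cv_,.024).round(4), np.nanmean(W[v-3:v+4,u-3:u+4].reshape(-1,3),0).round(4))
```

```text
500 top (274, [0.5451, 0.1937, 0.113], [0.5454, 0.1936, 0.1131], [0.0206, 0.02, 0.0043]) body (901, [0.5444, 0.1939, 0.0933], [0.5455, 0.1936, 0.0934], [0.0452, 0.0447, 0.0047])
200 top (149, [0.6214, 0.1935, 0.1008], [0.6216, 0.1931, 0.101], [0.0168, 0.0163, 0.0038]) body (362, [0.6191, 0.1935, 0.0833], [0.6222, 0.1933, 0.0835], [0.0333, 0.0328, 0.0049])
100 top (88, [0.6199, 0.2784, 0.0938], [0.6202, 0.2786, 0.0944], [0.0134, 0.0131, 0.0047]) body (182, [0.6174, 0.2772, 0.0782], [0.6205, 0.2787, 0.0784], [0.0258, 0.0253, 0.0047])
50 top (78, [0.5456, 0.2747, 0.0886], [0.5459, 0.2747, 0.0891], [0.0116, 0.0126, 0.0041]) body (102, [0.5438, 0.2728, 0.074], [0.5454, 0.2748, 0.0745], [0.019, 0.019, 0.005])
500 (256.4, 221.7) [30.4 33.7] pad [ 0.5742 -0.279   0.014 ] rim [ 0.5709 -0.2773  0.024 ] [ 0.5729 -0.2792  0.0134]
200 (264.0, 178.5) [25.6 26.8] pad [ 0.519  -0.2402  0.014 ] rim [ 0.5168 -0.2393  0.024 ] [ 0.5196 -0.2405  0.0136]
100 (271.1, 139.3) [21.9 22.3] pad [ 0.4722 -0.2072  0.014 ] rim [ 0.471 -0.207  0.024] [ 0.4718 -0.2071  0.0135]
50 (277.8, 102.9) [18.1 19. ] pad [ 0.4315 -0.1781  0.014 ] rim [ 0.4313 -0.1786  0.024 ] [ 0.4318 -0.1779  0.0136]
```

```bash
cat >> m.py <<'E'
s=np.array([0,67,124,174])/1000
w=np.array([[.572,-.2784],[.5175,-.2402],[.471,-.207],[.4305,-.1779]])
d=w-w.mean(0); dirn=np.linalg.svd(d)[2][0]; dirn*=np.sign(dirn@(w[3]-w[0]))
wf=w.mean(0)+np.outer(s-s.mean(),dirn)
WELL=dict(zip(['500','200','100','50'],wf))
WT={'500':(.5454,.1936,.054,.034,.022),'200':(.6218,.1933,.042,.024,.018),'100':(.6203,.2786,.035,.019,.015),'50':(.5457,.2747,.030,.015,.013)}
def st(t):
    o=bot.get_obs(); print(t,'t',round(o['time'],2),'p',o['tool_pos'].round(4),'F',o['force'].round(1),'w',round(o['gripper_width'],4))
def pick(k):
    x,y,h,b,kn=WT[k]; R=rot(x,y)
    bot.gripper_to(kn+.024,40)
    bot.movep([x,y,.22],R)
    zt=.06+b+.002
    bot.move_l([x,y,zt+.02],.2)
    g=bot.move_l([x,y,zt],.05,guard=8)
    st('down guard=%s'%g)
    bot.gripper_to(0,40); st('closed')
    bot.move_l([x,y,zt+.01],.05); st('lift')
    bot.move_l([x,y,.22],.2)
def carry(k):
    x,y=WELL[k]; bot.movep([x,y,.22],rot(x,y)); st('over')
def place(k):
    x,y=WELL[k]; b,kn=WT[k][3],WT[k][4]; z=.014+b+.002
    bot.move_l([x,y,z+.02],.2); st('pre')
    g=bot.move_l([x,y,z-.001],.03,guard=6); st('placed guard=%s'%g)
    bot.gripper_to(kn+.018,40); bot.dwell(.2)
    bot.move_l([x,y,z+.06],.1); bot.move_l([x,y,.22],.25); st('rel')
E
python3 - <<'E'
from m import *
print(wf.round(4), np.abs(wf-w).max())
pick('500'); st('up')
cap('wrist','w1.png'); cap('side','s1.png')
E
```

```text
[[ 0.5721 -0.2787]
 [ 0.5175 -0.2399]
 [ 0.4711 -0.2069]
 [ 0.4303 -0.178 ]] 0.0003190634568243089
down guard=False t 8.43 p [0.5451 0.1936 0.0956] F [-0.7  0.6  0.6] w 0.0462
closed t 8.78 p [0.5456 0.1939 0.0964] F [-0.8  1.6  0.5] w 0.0194
lift t 9.12 p [0.5453 0.1934 0.1059] F [-0.4  0.  -5.9] w 0.0198
up t 9.84 p [0.5444 0.1933 0.2186] F [ 0.3 -0.1 -5. ] w 0.0197
```

View pics/w1.png

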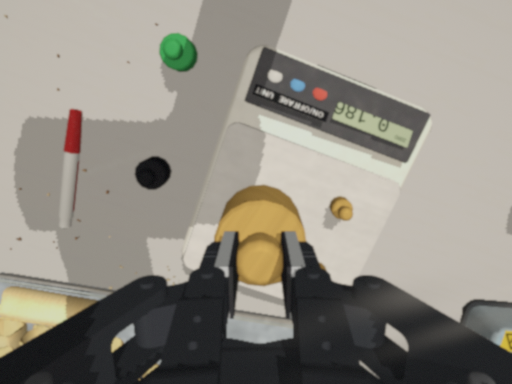

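The 500 is held by its knob at (258,215): 5 N load, jaws centred on it. Next I carry it to its well and place it.

Run:
```python
from m import *
carry('500'); cap('wrist','w2a.png'); place('500')
cap('wrist','w2.png')
```

```text
over t 11.67 p [ 0.5725 -0.2775  0.2199] F [ 0.7  0.1 -4.6] w 0.0195
pre t 12.62 p [ 0.5735 -0.2792  0.0714] F [ 0.5 -0.  -4.8] w 0.0198
placed guard=True t 13.24 p [ 0.5717 -0.2783  0.0504] F [-0.3  0.6  5.4] w 0.0197
rel t 15.13 p [ 0.5718 -0.2785  0.2195] F [-0.1  0.1 -0.8] w 0.0403
```

View pics/w2.png

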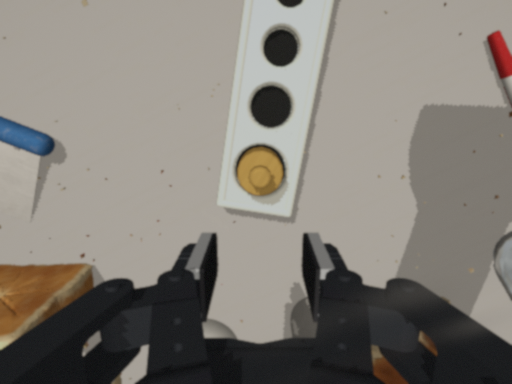

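The 500 is standing in the large well at (261,172), and contact came at the expected height. Next is the 200.

Run:
```python
from m import *
pick('200'); cap('wrist','w3a.png'); carry('200')
```

```text
down guard=False t 18.4 p [0.6215 0.1933 0.0856] F [ 0.3  1.2 -0.7] w 0.0419
closed t 18.75 p [0.622  0.1935 0.0865] F [ 0.2 -0.2  0.8] w 0.0158
lift t 19.1 p [0.6221 0.1933 0.0965] F [ 0.2 -0.5 -2. ] w 0.0153
over t 21.55 p [ 0.518  -0.2391  0.2199] F [ 0.9 -0.1 -1.6] w 0.0157
```

View pics/w3a.png

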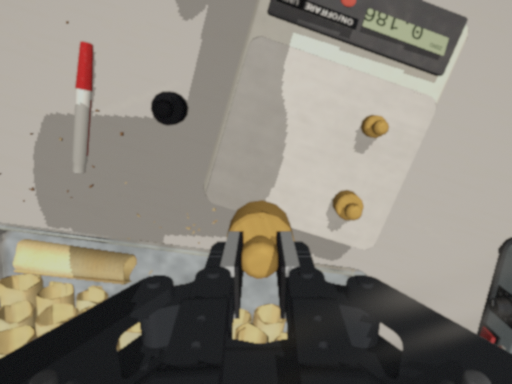

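The 200 is held at (260,240). The 100 at (349,205) and the 50 at (376,126) are undisturbed on the pan.

Run:
```python
from m import *
place('200'); cap('wrist','w4.png')
pick('100'); cap('wrist','w5a.png'); carry('100'); place('100'); cap('wrist','w5.png')
a=[cv2.imread('pics/'+f) for f in ('w4.png','w5a.png','w5.png')]
cv2.imwrite('pics/m1.png',cv2.resize(np.hstack(a),(798,200)))
```

```text
pre t 22.5 p [ 0.5188 -0.2402  0.0612] F [ 0.  -0.3 -1.9] w 0.0157
placed guard=True t 23.13 p [ 0.5171 -0.2397  0.0404] F [-0.5  0.3  4.9] w 0.0157
rel t 25.06 p [ 0.5167 -0.2395  0.2184] F [-0.3  0.5 -0.5] w 0.0361
down guard=False t 28.52 p [0.62   0.2785 0.0806] F [-0.1  0.2  0.4] w 0.0395
closed t 28.88 p [0.6206 0.2788 0.0814] F [-0.3  0.5  0.1] w 0.0123
lift t 29.23 p [0.6208 0.2787 0.0917] F [ 0.5 -0.7 -0.4] w 0.012
over t 31.92 p [ 0.4717 -0.2064  0.2201] F [ 0.3 -0.3 -1.2] w 0.0121
pre t 32.89 p [ 0.4722 -0.2072  0.056 ] F [ 0.7  0.8 -1.1] w 0.0122
placed guard=True t 33.52 p [ 0.4708 -0.2066  0.0353] F [-0.4  1.3  5.1] w 0.0124
rel t 35.46 p [ 0.4702 -0.2065  0.2183] F [-0.7  1.  -0.3] w 0.0328
```

View pics/m1.png

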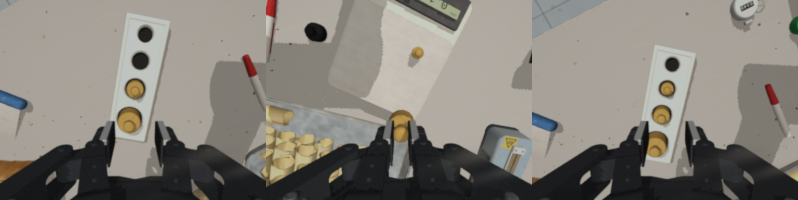

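The 500, 200 and 100 are standing in their wells at about (656,145), (660,115) and (667,88) in the montage. The 50 is next.

Run:
```python
from m import *
pick('50'); cap('wrist','w6a.png'); carry('50'); place('50')
above(.48,-.23,.33)
c=cap('wrist','w6.png'); W,hsv=meas(c); W=np.nan_to_num(W,nan=-9)
for k in WELL:
    x,y=WELL[k]; h=WT[k][2]
    Q=W[(np.hypot(W[...,0]-x,W[...,1]-y)<.02)&(abs(W[...,2]-.014-h)<.004)]
    print(k,len(Q),Q.mean(0).round(4),'off',(Q.mean(0)[:2]-[x,y]).round(4),'expz',.014+h)
st('end'); c=cap('top','t6.png')
i=cv2.imread('pics/t6.png')
cv2.imwrite('pics/t6c.png',cv2.resize(i[90:270,130:420],None,fx=2.7,fy=2.7,interpolation=cv2.INTER_CUBIC))
```

```text
down guard=False t 38.82 p [0.5454 0.2746 0.0766] F [ 0.2  0.7 -0.3] w 0.0371
closed t 39.18 p [0.5459 0.2749 0.0774] F [-0.2  0.9  1.4] w 0.01
lift t 39.53 p [0.5462 0.2749 0.0878] F [ 0.   0.1 -0.7] w 0.01
over t 42.11 p [ 0.4308 -0.1774  0.22  ] F [-0.2 -0.  -0.7] w 0.0101
pre t 43.1 p [ 0.4314 -0.1782  0.0519] F [ 0.1 -0.5 -0.1] w 0.0098
placed guard=True t 43.74 p [ 0.4302 -0.1778  0.0312] F [-0.3  1.1  5. ] w 0.01
rel t 45.69 p [ 0.4294 -0.1775  0.2184] F [ 0.6 -0.2 -0.9] w 0.0304
500 185 [ 0.5709 -0.2778  0.0669] off [-0.0012  0.0009] expz 0.068
200 133 [ 0.5169 -0.2393  0.0547] off [-0.0007  0.0006] expz 0.056
100 93 [ 0.4708 -0.2063  0.0477] off [-0.0002  0.0006] expz 0.049
50 76 [ 0.4302 -0.1772  0.0425] off [-0.0001  0.0007] expz 0.044
end t 46.33 p [ 0.4786 -0.2292  0.3266] F [-0.5  0.6  0.1] w 0.0308
```

View pics/w6.png

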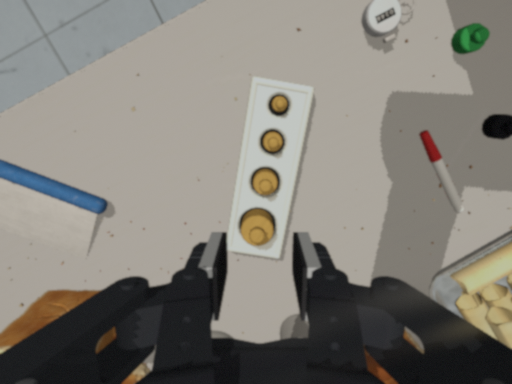

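View pics/t6c.png

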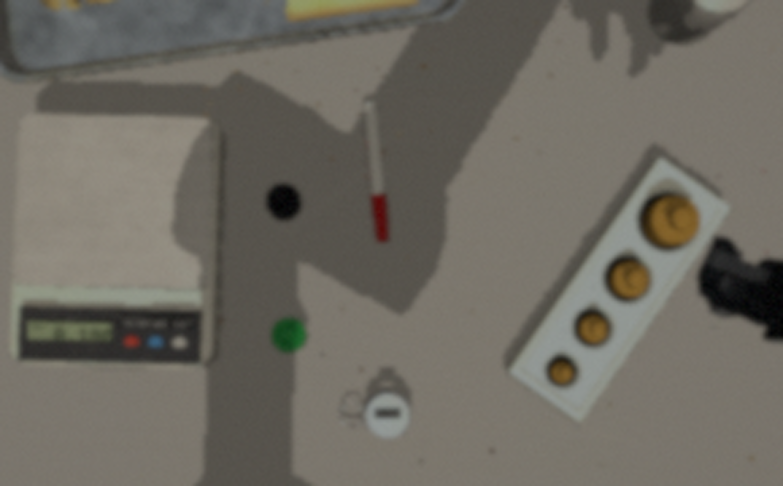

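All four weights stand in order, at (257,227), (264,182), (272,141) and (279,104) in the wrist view. The pan is empty, and the pen and counter are where they were. I'll hand in now.

```bash
python3 -c "
from workcell import bot
bot.dwell(.3);print(bot.sign_off())"
```

```text
the job is handed in; nothing more can be done
None
```

I moved all four brass weights from the scale pan to the white block and handed the job in at about 47 s. I took them one at a time by the grip knob, largest first.

- **Placement:** In the last wrist picture each weight stands in its own well, in order of size. Each axis is within about 1.5 mm of its well centre, and each top is within 1.5 mm of its expected height. None tipped over.
- **Rest of the scene:** The last top picture shows the pan empty. The tally counter, the marker pen and the black and green look-alikes are where they were, and the gripper is clear of everything.
- **Disagreements:** The first top picture put the weights up to 5 mm off in x from the wrist picture. I used the wrist values, and they proved right at the grasps. The jaws read 2–3 mm narrower than the knobs, most likely because the pads are soft. No check failed.

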